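# Make up two coffee orders on their serving boards

### The arm

A 6-joint arm with a two-finger parallel gripper is mounted at the origin on the work surface. World frame = base frame: x ahead of the robot, y to its left, z up, the work surface at z = 0. Lengths are in m, angles in degrees, forces in N, time in s.
With the tool pointing down it reaches from about 0.325 to 0.9 m from the base axis. Payload 3.5 kg.
Tool frame: the origin (TCP) lies where the fingers leave the gripper's body, on its centre line; the fingertips stand arm.tip_reach ahead of it and the grasp point (between the pads) lies 54 mm ahead of it (arm.tip_reach is the distance from the TCP to the fingertips, in m); z points along the fingers, y is the line along which they close (so a half turn about z gives the same grasp; the last joint's range is limited). The gripper opens to 85 mm and grips with 20 to 120 N. Pads are 22 mm wide; open, the fingers measure 114 mm over their backs; the gripper's body (76 mm by 85 mm) begins 54 mm behind the grasp point. The pads swing forward as they close: fully open they stand 13 mm farther back than shut.
Start: joints at [-75.883, 15.837, -1.513, 72.651, 0, 84.076], TCP at [0.214, -0.587, 0.304] pointing down, gripper open.
Joint ranges: [-178.77, 178.77], [-48.84, 107.48], [-61.69, 71.31], [-111.58, 123.2], [-90, 87.43], [-180, 180]. Speed limits (degrees/s): [147.25, 147.25, 180, 180, 180, 180].

### API

Orientations are given as [roll, pitch, yaw] about the fixed x, y, z axes, in that order (R = Rz(yaw) Ry(pitch) Rx(roll)).
In Python, from bench import arm, vision, spotter gives the robot as it stands. The module is installed in compiled form; this text tells all that it offers. Calls block until the motion is done:
- arm.movep(position, orientation): joint-space move of the TCP to a pose.
- arm.move_straight(position, attitude=None, speed=0.15): straight line of the TCP; attitude=None keeps the orientation; speed is the mean speed in m/s.
- arm.movej(angles): joint-space move.
- arm.gripper_open() and arm.close_gripper(effort=None): open the fingers fully, or close them until they stop; effort is the grip in N (None keeps the last).
- arm.dwell(seconds).
- arm.solve_ik(position, orientation): joint angles nearest the present ones, or None.
- vision.get_image(name): name is "scene" or "top"; returns the picture (420x560x3 uint8, red, green, blue); there is no depth.
- vision.calibration(name): a dict with "intrinsics" (3x3 intrinsics, pixels), "k1" (the pictures are not rectified: a ray, as slopes to the right and down, at radius r is drawn at 1 + k1 r^2 times it, then the intrinsics apply), "cam_to_world" (4x4, takes a point from camera to world coordinates). Camera axes: x right, y up, looking along -z (the intrinsics and any distortion apply to the point x, -y, -z); pixel columns grow to the right and rows downward; lengths in m; the calibration is good to about 2 mm. A picture is of the moment at which its call begins. calibration takes no time and is no camera call.
A pose or a line that the arm cannot do raises arm.PlanningError and nothing moves.
- arm.hand_in(): hands the job in; it is judged then, once.
Trained networks look in the newest picture that a camera, given by its name, has taken for a name from the list of things; names that differ only in an ending like _2 or _b are one class to them, and where a whole thing is asked for, a point or a joint stands for the part that bears it (a point fixed in the world has none). Each returns a list of dicts, best first, with "conf" (0 to 1); they miss things now and then, are a little off and sometimes report something else, mostly with a low value. They report only what shows in the picture. A call takes as long as a camera call. They do not tell look-alikes from the thing itself.
- spotter.silhouettes(camera, target): "region" (420x560 bool, what is visible of it) and "extent" ([centre column, centre row, width, height] in pixels, round what is visible of it).
- spotter.tip_of(camera, target): "point" ([column, row] in pixels: a listed point, or the origin of a listed thing).
Readings, each from a call of its own:
- arm.read_time_s(): time.
- arm.read_joint_pos(): joint angles.
- arm.read_qvel(): joint speeds.
- arm.read_joint_torque(): joint torques, N m.
- arm.read_eef_pos(): TCP position.
- arm.read_tool_rot(): TCP orientation.
- arm.read_contact_force(): force on the tool from outside, world axes, zero at the start.
- arm.read_moment(): the same for the moment, N m.
- arm.read_gripper_width(): opening from 0.0 (shut) to 1.0 (fully open).
- arm.read_grasp_force(): force on a finger pad.
Only numpy, scipy, OpenCV 4.12 (cv2) and the standard library are available. Lean on these libraries where they do the work, as an engineer would, in place of code of your own. Each camera call takes 0.05 s, during which the arm holds its last target. There are 200 camera calls.

### The job

Make up the two orders: on the square-cornered board put the espresso mug on the large cork and the milk jug on the small cork; on the round-ended board put the smaller take-away cup on the large cork and the smaller honey jar on the small cork. Each must stand upright, centred on its cork. Leave the larger cup, the larger jar, the tamper and the timer where they are.

Things in the scene. Friction and masses are not known exactly. Their poses are not given: they have to be found in the camera images.
- square_board: Dark wooden serving board, rectangular with square corners, 200 mm long (its x), 104 mm wide (its y), 12 mm thick, lying flat and fixed to the counter. Origin: centre of its underside. Two round cork inlays flush with its top, on its long centre line: the large one, 92 mm across, is centred at x = +46 mm, the small one, 64 mm across, at x = -54 mm (y = 0, surface at z = 12 mm).
- round_board: Dark wooden serving board, with fully rounded (half-circle, 52 mm radius) ends, 200 mm long (its x), 104 mm wide (its y), 12 mm thick, lying flat and fixed to the counter. Origin: centre of its underside. Two round cork inlays flush with its top, on its long centre line: the large one, 92 mm across, is centred at x = +46 mm, the small one, 64 mm across, at x = -54 mm (y = 0, surface at z = 12 mm).
- mug: White ceramic espresso mug, open, 60 mm high, 58 mm across at the rim, about 4 mm walls, with one loop handle on its +y side that stands out up to about 30 mm; grip it across its x axis, clear of the handle, about 45 mm up. About 0.14 kg. Origin: centre of its underside; z up.
- jug: Small open steel milk jug, 55 mm high, 47 mm across (45 at the rim), 3 mm walls, with a wire handle on its +y side reaching 43 mm from the axis and a small spout on its -y side; grip it across its x axis, about 40 mm up. About 0.12 kg. Origin: centre of its underside; z up.
- small_cup: The smaller of two white paper take-away cups with flat black lid: 60 mm high, tapering; the lid is the widest part, 60 mm across and the top 12 mm of the height; grip it round the lid, about 52 mm up. About 0.10 kg. Origin: centre of its underside; z up.
- small_jar: The smaller of two closed amber honey jars with a steel cap: 58 mm high, glass 42 mm across up to 44 mm, cap 39 mm across above that; grip the glass about 36 mm up. About 0.09 kg. Origin: centre of its underside; z up.
- large_cup: The larger take-away cup, same make, 74 mm high, lid 70 mm across. Not ordered: stays where it is. Origin: centre of its underside; z up.
- large_jar: The larger honey jar, same make, 68 mm high, 66 mm across. Not ordered: stays where it is. Origin: centre of its underside; z up.
- tamper: Bystander: coffee tamper standing on its steel base, 58 mm across, 72 mm high, dark wooden knob. Origin: centre of its underside; z up.
- timer: Bystander: upright white kitchen timer, 66 mm wide (y), 26 mm deep (x), 56 mm high, with a green display. Origin: centre of its underside; z up.
Things that resemble listed ones, but are neither listed nor needed, are in the scene too. Leave any red look-alike of the small_jar alone.

How it is judged:
By the outcome, as a careful person would: the job done as asked, in the order asked, and still so for the second after the job is handed in, with the robot touching nothing.
It also fails if it takes over 106 s, if anything falls off the work surface, if the arm or the gripper's body presses on something with over 40 N, if the wrist force passes 120 N, or if a joint passes its speed limit or range.

## Working session

There is one attempt and no reset: what is moved stays moved. The work goes in short steps, each a Python script; the robot and the scene stay as the last script left them, time stands still between calls to the robot, and variables do not carry over. Pictures are saved under pics/ and viewed, at most 14 in all, crops included, and the job is handed in when it is done.

```bash
ls; mkdir -p pics; python3 - <<'E'
from bench import arm, vision, spotter
import cv2,numpy as np
np.set_printoptions(precision=4,suppress=True)
for n in ["scene","top"]:
    im=vision.get_image(n); cv2.imwrite(f"pics/{n}0.png",cv2.resize(im[:,:,::-1],(800,600),interpolation=cv2.INTER_CUBIC))
    c=vision.calibration(n); print(n,c)
print(arm.tip_reach,arm.read_time_s(),arm.read_tool_rot())
E
```

```text
pics
scene {'intrinsics': array([[509.5354,   0.    , 274.3915],
       [  0.    , 509.5354, 210.9909],
       [  0.    ,   0.    ,   1.    ]]), 'k1': -0.03628623158879525, 'cam_to_world': array([[ 0.5706, -0.6324,  0.5239,  1.1768],
       [ 0.8212,  0.4326, -0.3722, -0.4846],
       [ 0.0087,  0.6426,  0.7661,  1.0569],
       [ 0.    ,  0.    ,  0.    ,  1.    ]])}
top {'intrinsics': array([[422.036 ,   0.    , 278.9288],
       [  0.    , 422.036 , 203.0978],
       [  0.    ,   0.    ,   1.    ]]), 'k1': -0.015743935420697918, 'cam_to_world': array([[ 0.0088,  0.9893, -0.1456,  0.3094],
       [-0.9999,  0.0103,  0.0094,  0.0074],
       [ 0.0108,  0.1455,  0.9893,  1.2581],
       [ 0.    ,  0.    ,  0.    ,  1.    ]])}
0.0726 0.1 [-179.884    -0.0102   20.0425]
```

View pics/scene0.png

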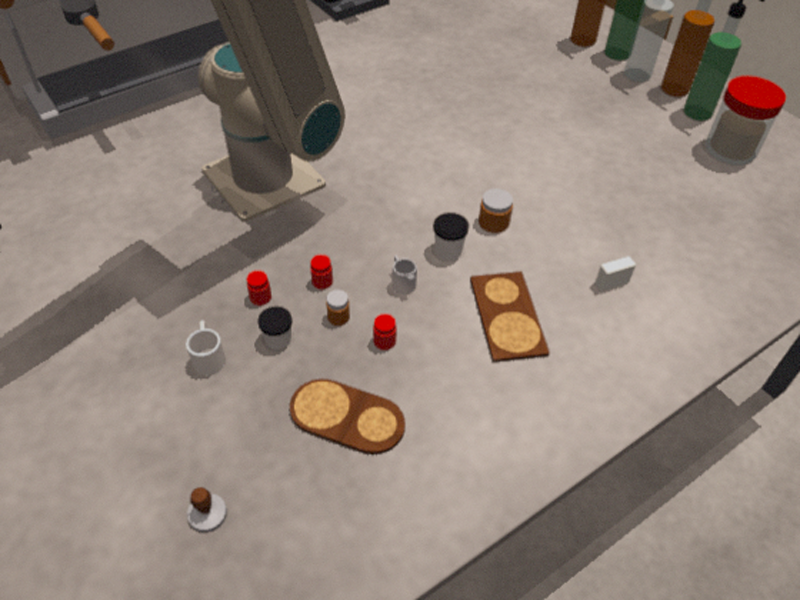

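View pics/top0.png

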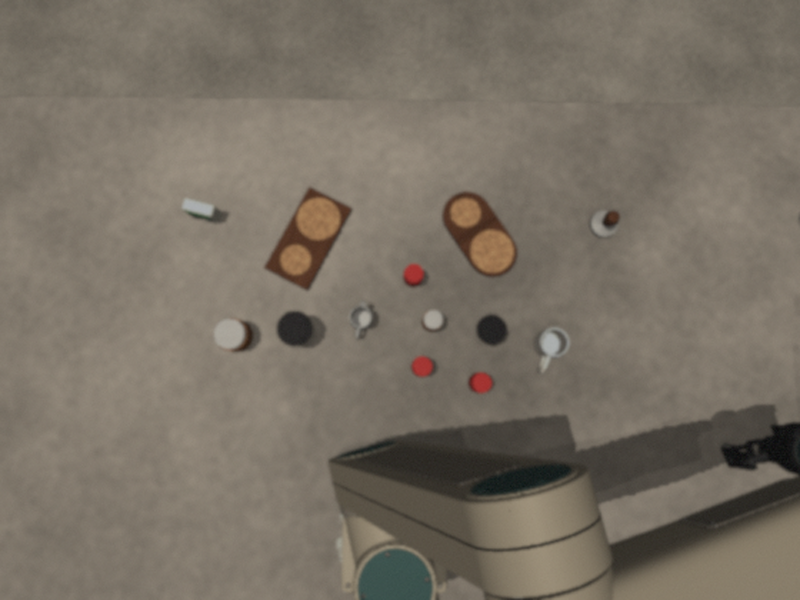

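The scene view (800 px scale) shows the mug at (205,350), small cup (275,328), small jar (338,307), jug (404,275), large cup (450,235), large jar (495,210) and three red jars. The round board is at (348,415) and the square board at (508,315). In the top view: mug (552,342), small cup (491,330), small jar (433,320), jug (363,318), round board (480,235), square board (308,238).

```bash
cat > h.py <<'E'
from bench import arm, vision, spotter
import cv2,numpy as np
from scipy.optimize import least_squares, minimize
np.set_printoptions(precision=4,suppress=True)
CAL={n:vision.calibration(n) for n in("scene","top")}
def proj(n,P):
    c=CAL[n];M=np.linalg.inv(c["cam_to_world"]);F=np.diag([1,-1,-1.])
    R=F@M[:3,:3];t=F@M[:3,3]
    return cv2.projectPoints(np.atleast_2d(P).astype(float),cv2.Rodrigues(R)[0],t,c["intrinsics"],np.array([c["k1"],0,0,0]))[0][:,0]
def tri(obs):  # {cam:(u,v)}
    f=lambda p:np.concatenate([proj(n,p)[0]-o for n,o in obs.items()])
    s=least_squares(f,[.55,0,.03]);return s.x,np.abs(s.fun).max()
S=4
a=np.linspace(0,2*np.pi,48,endpoint=False)
circ=lambda r,z:np.c_[r*np.cos(a),r*np.sin(a),0*a+z]
def box(x0,x1,y0,y1,z0,z1):return np.array([[x,y,z] for x in(x0,x1) for y in(y0,y1) for z in(z0,z1)])
MODEL={"mug":[np.r_[circ(.024,0),circ(.029,.03),circ(.029,.06)],box(-.004,.004,.02,.059,.015,.048)],
"jug":[np.r_[circ(.0235,0),circ(.0235,.035),circ(.0225,.055)],box(-.002,.002,.02,.043,.012,.046),np.array([[-.006,-.02,.05],[.006,-.02,.05],[0,-.029,.055],[0,-.02,.035]])],
"small_cup":[np.r_[circ(.022,0),circ(.028,.048)],np.r_[circ(.03,.048),circ(.03,.06)]],
"small_jar":[np.r_[circ(.021,0),circ(.021,.044)],np.r_[circ(.0195,.044),circ(.0195,.058)]]}
def render(n,name,p):
    x,y,z,w=p;R=np.array([[np.cos(w),-np.sin(w),0],[np.sin(w),np.cos(w),0],[0,0,1]])
    im=np.zeros((420*S,560*S),np.uint8)
    for part in MODEL[name]:
        h=cv2.convexHull(((proj(n,part@R.T+[x,y,z])+.5)*S-.5).astype(np.float32))
        cv2.fillConvexPoly(im,np.round(h*16).astype(np.int32),1,shift=4)
    return im
def fit(name,masks,p0,yaw=True):
    big={n:cv2.resize(m.astype(np.uint8)*255,None,fx=S,fy=S,interpolation=cv2.INTER_LINEAR)>127 for n,m in masks.items()}
    def cost(q,w=None):
        p=[q[0],q[1],q[2],(q[3]*10 if yaw else 0)];c=0
        for n,m in big.items():
            r=render(n,name,p)>0;c+=1-(r&m).sum()/(r|m).sum()
        return c
    best=None
    for w in (np.arange(0,6.28,.8) if yaw else [0]):
        q=np.array([*p0,w/10][:4 if yaw else 3])
        sim=np.vstack([q]+[q+d for d in np.eye(len(q))*[.01,.01,.01,.04][:len(q)]])
        s=minimize(cost,q,method="Nelder-Mead",options=dict(initial_simplex=sim,maxiter=90,xatol=2e-4,fatol=1e-3))
        if best is None or s.fun<best.fun: best=s
    q=best.x.copy()
    if yaw:q[3]=np.degrees(q[3]*10)
    return q,best.fun
def hsv(im):return cv2.cvtColor(im,cv2.COLOR_RGB2HSV)
def corks(im):
    h=hsv(im);m=cv2.inRange(h,(8,90,110),(28,255,255))
    k,l,st,c=cv2.connectedComponentsWithStats(cv2.morphologyEx(m,cv2.MORPH_OPEN,np.ones((3,3))))
    return [(int(st[i,4]),c[i]) for i in range(1,k) if st[i,4]>150]
E
cat > m.py <<'E'
from h import *
import pickle
ims={n:vision.get_image(n) for n in CAL};D={}
for n in CAL:
    print(n,[(A,c) for A,c in corks(ims[n])])
    for t in MODEL:
        D[n,t]=spotter.silhouettes(n,t)
        for s in D[n,t]: print(n,t,round(s["conf"],2),np.round(s["extent"],1),s["region"].sum(),ims[n][s["region"]].mean(0).round())
pickle.dump((ims,D),open("d.pkl","wb"))
E
python3 m.py
```

```text
scene [(174, array([489.2414,  11.8506])), (152, array([66.9211, 19.3224])), (2149, array([356.0093, 220.3723])), (1368, array([225.8041, 283.7982])), (1060, array([262.9689, 296.884 ]))]
scene mug 0.59 [144.9 242.9  27.9  40. ] 681 [132. 124. 118.]
scene jug 0.91 [282.3 193.9  22.4  25.7] 398 [111. 103. 100.]
scene small_cup 0.56 [191.8 227.8  22.4  31.7] 549 [53. 49. 49.]
scene small_jar 0.82 [184.7 202.3  16.2  24.8] 329 [137.  14.  13.]
scene small_jar 0.8 [225.5 190.9  15.4  23.2] 293 [137.  13.  11.]
scene small_jar 0.75 [236.4 212.9  13.7  24.5] 361 [127. 106.  92.]
scene small_jar 0.56 [271.6 231.4  16.9  23.9] 332 [144.  14.  12.]
top [(746, array([222.2239, 152.6153])), (360, array([325.4889, 148.3889])), (756, array([344.0847, 175.3201])), (385, array([206.561, 181.4  ]))]
top mug 0.6 [386.3 247.9  20.8  32.5] 471 [132. 132. 126.]
top mug 0.3 [420.8 158.6  19.6  20.8] 337 [108. 100.  91.]
top jug 0.81 [251.  224.6  17.7  21.8] 210 [125. 122. 115.]
top small_jar 0.74 [293.5 256.9  16.2   9.4] 161 [152.  58.  54.]
top small_jar 0.73 [336.4 267.6  20.   15.5] 166 [146.  51.  48.]
top small_jar 0.55 [289.6 193.9  14.   18.8] 187 [139.  54.  50.]
top small_jar 0.44 [303.8 226.4  16.7  17.5] 158 [148. 142. 132.]
```

```bash
cat > m2.py <<'E'
from h import *
import pickle
ims,D=pickle.load(open("d.pkl","rb"))
def blobs(im,lo,hi,roi,k=3):
    m=cv2.inRange(hsv(im),lo,hi);z=np.zeros_like(m);x0,x1,y0,y1=roi;z[y0:y1,x0:x1]=m[y0:y1,x0:x1]
    z=cv2.morphologyEx(z,cv2.MORPH_OPEN,np.ones((k,k)));K,l,st,c=cv2.connectedComponentsWithStats(z)
    return [(int(st[i,4]),c[i].round(1),st[i,2:4].tolist()) for i in range(1,K) if st[i,4]>60],z
for v in(120,140,150,160):
    print(v,blobs(ims["scene"],(8,60,v),(30,255,255),(320,400,185,260))[0],blobs(ims["scene"],(8,60,v),(30,255,255),(195,290,260,320))[0])
b,lid=blobs(ims["top"],(0,0,0),(180,255,60),(325,365,212,250));print("lid",b)
full=lid>0
masks={t:{n:next((s["region"] for s in D.get((n,t),[]) if s["conf"]>.4 and not (lambda c:c[0]>2.0*c[1])(ims[n][s["region"]].mean(0))),None) for n in CAL} for t in MODEL}
masks["small_cup"]["top"]=full
p0={"mug":(.5,-.2,0),"jug":(.55,.07,0),"small_cup":(.53,-.13,0),"small_jar":(.55,-.05,0)}
for t in MODEL:
    s={n:np.array(np.nonzero(m)).mean(1)[::-1] for n,m in masks[t].items()}
    c,e=tri(s);print(t,"tri",c,e)
    q,f=fit(t,masks[t],(c[0],c[1],0),t in("mug","jug"));print("  fit",q,f)
    for n in CAL:
        p=[*q[:3],np.radians(q[3]) if len(q)>3 else 0]
        print("   ",n,(cv2.resize(render(n,t,p)*255,(560,420),interpolation=cv2.INTER_AREA)/255).sum(),masks[t][n].sum())
pickle.dump(masks,open("masks.pkl","wb"))
E
python3 m2.py
```

```text
120 [(440, array([349.8, 202.9]), [28, 21]), (947, array([359.5, 232.7]), [39, 33])] [(1179, array([224.6, 282.8]), [41, 38]), (611, array([263.4, 296.3]), [30, 26])]
140 [(367, array([350.7, 203.1]), [24, 19]), (839, array([359.8, 232.1]), [37, 29])] [(1053, array([224.8, 283.1]), [39, 34]), (546, array([263.4, 296.3]), [28, 25])]
150 [(356, array([350.7, 203. ]), [24, 19]), (819, array([359.8, 232.1]), [36, 29])] [(1031, array([224.7, 283. ]), [39, 33]), (535, array([263.5, 296.4]), [28, 24])]
160 [(335, array([350.8, 203.1]), [23, 18]), (796, array([360. , 232.2]), [35, 28])] [(1007, array([224.8, 283.1]), [39, 33]), (516, array([263.4, 296.4]), [28, 24])]
lid [(319, array([343.9, 230.6]), [21, 20])]
mug tri [ 0.3785 -0.3164  0.0259] 0.4677121709875678
  fit [ 0.384  -0.3169 -0.0056 69.2394] 0.2051070709855689
    scene 669.8901960784314 681
    top 445.8901960784314 471
jug tri [0.431  0.0742 0.0266] 0.4904237630927355
  fit [ 0.431   0.0739 -0.0018 80.7332] 0.25408501126769856
    scene 417.4078431372549 398
    top 251.82745098039214 210
small_cup tri [ 0.4103 -0.1927  0.0395] 0.18921398447429283
  fit [ 0.4084 -0.1914 -0.0023] 0.19459346811921674
    scene 585.2666666666667 549
    top 365.0627450980392 319
small_jar tri [ 0.4273 -0.073   0.0273] 0.33285334498350494
  fit [ 0.4263 -0.0728 -0.0021] 0.228396818675503
    scene 377.5843137254902 361
    top 189.20392156862744 158
```

```bash
cat > plan.py <<'E'
from h import *
from scipy.optimize import brentq
ck={"sqL":dict(scene=(359.8,232.1),top=(222.22,152.62)),"sqS":dict(scene=(350.7,203.1),top=(206.56,181.4)),
"rdL":dict(scene=(224.8,283.1),top=(344.08,175.32)),"rdS":dict(scene=(263.4,296.4),top=(325.49,148.39))}
C={k:tri(v) for k,v in ck.items()}
for k,v in C.items():print(k,*v)
for b in("sq","rd"):
    d=C[b+"L"][0]-C[b+"S"][0];print(b,"dist",np.linalg.norm(d[:2]),"beta",np.degrees(np.arctan2(d[1],d[0])))
def onz(n,uv,z):return least_squares(lambda p:proj(n,[*p,z])[0]-uv,[.5,0]).x
for nm,(u,v),z in[("largecup",(295,328),.074),("largejar",(232,334),.068),("redA",(414,274),.058),("redB",(422,366),.058),("redC",(481,382),.058),("tamper",(605,222),.04),("timer",(200,207),.056)]:
    print(nm,onz("top",np.array([u,v])*.7,z))
obj={"mug":(.384,-.317,69.2),"jug":(.431,.074,80.7),"cup":(.4085,-.1915,None),"jar":(.4265,-.073,None)}
def ok(p,yaw):
    j=arm.solve_ik([*p],[180,0,yaw]);return None if j is None else np.round(j,0)
for k,(x,y,w) in obj.items():
    for yaw in ([w-90,w+90] if w else range(-90,270,45)): print(k,yaw,ok((x,y,.1),yaw))
for k in C:
    for yaw in range(-180,180,30): print(k,yaw,ok((*C[k][0][:2],.11),yaw))
E
python3 plan.py
```

```text
sqL [0.6454 0.1679 0.0098] 0.4877575125951239
sqS [0.5559 0.2126 0.0104] 0.4214710853538577
rdL [ 0.5794 -0.202   0.0099] 0.4001447337752211
rdS [ 0.6624 -0.1463  0.0106] 0.4298685155198996
sq dist 0.10006612238068517 beta -26.527344973233934
rd dist 0.09993780968831427 beta -146.14123653191623
largecup [0.4064 0.1988]
largejar [0.3938 0.3234]
redA [ 0.5193 -0.0351]
redB [ 0.3349 -0.0518]
redC [ 0.3046 -0.1684]
tamper [ 0.637  -0.4343]
timer [0.6546 0.4051]
mug -20.799999999999997 [-47.  15. -31.  45.   0. 154.]
mug 159.2 [-47.  15. -31.  45.   0. -26.]
jug -9.299999999999997 [   1.    9.  -38.   43.    0. -169.]
jug 170.7 [  1.   9. -38.  43.   0.  11.]
cup -90 [ -33.   11.  -36.   43.    0. -123.]
cup -45 [ -33.   11.  -36.   43.    0. -168.]
cup 0 [-33.  11. -36.  43.   0. 147.]
cup 45 [-33.  11. -36.  43.   0. 102.]
cup 90 [-33.  11. -36.  43.   0.  57.]
cup 135 [-33.  11. -36.  43.   0.  12.]
cup 180 [-33.  11. -36.  43.   0. -33.]
cup 225 [-33.  11. -36.  43.   0. -78.]
jar -90 [ -18.    9.  -38.   43.    0. -108.]
jar -45 [ -18.    9.  -38.   43.    0. -153.]
jar 0 [-18.   9. 
[... 1478 characters left out ...]
. 155.]
rdL 30 [-25.  24. -15.  51.   0. 125.]
rdL 60 [-25.  24. -15.  51.   0.  95.]
rdL 90 [-25.  24. -15.  51.   0.  65.]
rdL 120 [-25.  24. -15.  51.   0.  35.]
rdL 150 [-25.  24. -15.  51.   0.   5.]
rdS -180 [-18.  30.  -6.  54.   0. -18.]
rdS -150 [-18.  30.  -6.  54.   0. -48.]
rdS -120 [-18.  30.  -6.  54.   0. -78.]
rdS -90 [ -18.   30.   -6.   54.    0. -108.]
rdS -60 [ -18.   30.   -6.   54.    0. -138.]
rdS -30 [ -18.   30.   -6.   54.    0. -168.]
rdS 0 [-18.  30.  -6.  54.   0. 162.]
rdS 30 [-18.  30.  -6.  54.   0. 132.]
rdS 60 [-18.  30.  -6.  54.   0. 102.]
rdS 90 [-18.  30.  -6.  54.   0.  72.]
rdS 120 [-18.  30.  -6.  54.   0.  42.]
rdS 150 [-18.  30.  -6.  54.   0.  12.]
```

Cork spacing measures 100.0 mm and height about 10 mm, so the boards check out, and object bases fit z≈0. Starting with the mug.

```bash
cat > act.py <<'E'
from h import *
def pick(x,y,yaw,g,effort,zs=.27):
    arm.gripper_open()
    arm.movep([x,y,zs],[180,0,yaw]); arm.move_straight([x,y,g+.054],speed=.15)
    print("free force",arm.read_contact_force())
    arm.close_gripper(effort); print("width",arm.read_gripper_width(),"grip",arm.read_grasp_force())
    arm.move_straight([x,y,zs],speed=.2); print("lift width",arm.read_gripper_width(),arm.read_contact_force())
def place(x,y,yaw,g,zs=.27,base=.012):
    arm.movep([x,y,zs],[180,0,yaw]); z=g+.054+base
    arm.move_straight([x,y,z+.02],speed=.2); f0=arm.read_contact_force()[2]
    arm.move_straight([x,y,z+.001],speed=.05); print("df at place",arm.read_contact_force()[2]-f0)
    arm.gripper_open(); arm.dwell(.2); arm.move_straight([x,y,zs],speed=.2); print("t",arm.read_time_s())
E
python3 - <<'E'
from act import *
pick(.384,-.317,159.2,.045,30)
place(.6454,.1679,-26.5,.045)
E
```

```text
free force [ 0.1206 -0.8017  0.3319]
width 0.6548340298630421 grip 33.12372323591262
lift width 0.6576838299703236 [-0.7241  0.3516 -1.3434]
df at place 0.07093578440524562
t 10.0917
```

```bash
python3 - <<'E'
from act import *
pick(.431,.074,170.7,.040,30)
place(.5559,.2126,153.5,.040)
arm.movep([.4085,-.1915,.27],[180,0,-146])
for n in CAL:
    im=vision.get_image(n); x0,y0,w,h=(270,130,140,105+20) if n=="scene" else (150,110,140,105)
    cv2.imwrite(f"pics/{n}1.png",cv2.resize(im[y0:y0+h,x0:x0+w,::-1],None,fx=4,fy=4,interpolation=cv2.INTER_CUBIC)); np.save(n+"1.npy",im)
E
python3 -c "
import cv2
a=cv2.imread('pics/scene1.png');b=cv2.imread('pics/top1.png')
a=cv2.resize(a,(400,357));b=cv2.resize(b,(400,300));import numpy as np
c=np.zeros((357,800,3),np.uint8);c[:,:400]=a;c[:300,400:]=b;cv2.imwrite('pics/c1.png',c)"
```

```text
free force [-0.7352 -0.1224  0.369 ]
width 0.5274820385932601 grip 31.824302972524947
lift width 0.5307880628246874 [-0.5958  0.2947 -2.24  ]
df at place 0.8170295966495662
t 19.25
```

View pics/c1.png

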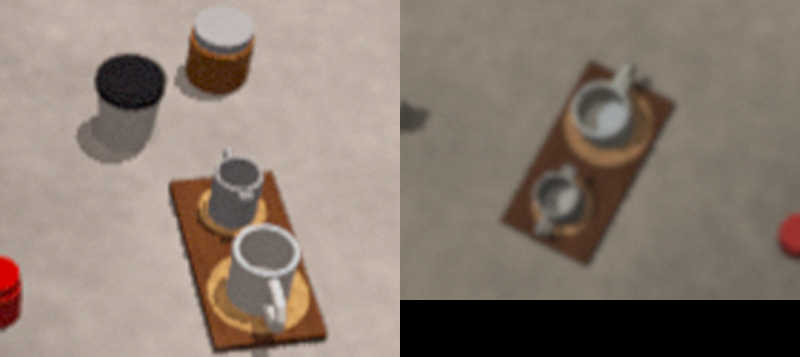

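Mug and jug both stand upright on the square board, with their handles outward. I'll carry on with the round board, then measure centring.

```bash
python3 - <<'E'
from act import *
pick(.4085,-.1915,-146,.052,25)
place(.5794,-.202,-146,.052)
pick(.4265,-.073,-146,.036,25)
place(.6624,-.1463,-146,.036)
arm.movep([.30,-.40,.30],[180,0,-146])
import pickle
ims={n:vision.get_image(n) for n in CAL};pickle.dump(ims,open("d2.pkl","wb"))
targ={"mug":(.6454,.1679,243.5),"jug":(.5559,.2126,63.5),"small_cup":(.5794,-.202,0),"small_jar":(.6624,-.1463,0)}
M={}
for n in CAL:
    for t,p in targ.items():
        u=proj(n,[p[0],p[1],.04])[0]
        for s in spotter.silhouettes(n,t):
            e=np.array(s["extent"])
            if np.hypot(*(e[:2]-u))<12: M.setdefault(t,{})[n]=s["region"];print(n,t,round(s["conf"],2),e.round(1));break
pickle.dump(M,open("M2.pkl","wb"))
for t,m in M.items():
    if len(m)==2:
        q,f=fit(t,m,(*targ[t][:2],.012),t in("mug","jug"));print(t,q,f,"err mm",(q[:2]-targ[t][:2])*1e3)
# overlay
out=[]
for n,(x0,y0,w,h) in {"scene":(190,170,190,140),"top":(185,115,190,140)}.items():
    im=cv2.resize(ims[n],None,fx=S,fy=S,interpolation=cv2.INTER_CUBIC)
    for t,p in targ.items():
        r=render(n,t,(p[0],p[1],.012,np.radians(p[2])))
        c,_=cv2.findContours(r,cv2.RETR_EXTERNAL,cv2.CHAIN_APPROX_NONE);cv2.drawContours(im,c,-1,(0,255,0),1)
    k=im[y0*S:(y0+h)*S,x0*S:(x0+w)*S,::-1];cv2.imwrite(f"pics/ov_{n}.png",k)
print(arm.read_time_s())
E
```

```text
free force [ 0.7855 -0.6512 -0.3435]
width 0.6918418746765282 grip 26.26491218805313
lift width 0.6881152802559745 [-0.448   0.0076 -1.1536]
df at place 2.0442532667689663
t 27.5917
free force [-0.1188  0.3996 -0.2446]
width 0.4829215970805866 grip 25.133778154850006
lift width 0.48219200038705445 [-0.734  -0.2819 -1.4261]
df at place -0.06354261106014703
t 35.5917
scene mug 0.85 [361.9 228.4  24.9  41.1]
scene jug 0.94 [352.  198.1  21.4  22.1]
scene small_cup 0.69 [224.2 273.8  24.7  37.1]
scene small_jar 0.77 [262.9 288.1  18.1  24.5]
top mug 0.56 [220.8 148.9  21.7  29.6]
top jug 0.67 [205.2 181.2  17.8  28.4]
top small_cup 0.74 [346.9 173.4  22.4  24.4]
top small_jar 0.48 [329.2 146.9  18.1  20.3]
mug [  0.6425   0.1701   0.004  244.6365] 0.16134329942598402 err mm [-2.9325  2.2233]
jug [ 0.5567  0.2113  0.0104 60.0683] 0.2658137016594977 err mm [ 0.7938 -1.2858]
small_cup [ 0.5784 -0.2007  0.0078] 0.14162290113696252 err mm [-0.9975  1.341 ]
small_jar [ 0.6616 -0.144   0.0071] 0.2320197567771709 err mm [-0.8261  2.3487]
37.7167
```

View pics/ov_scene.png

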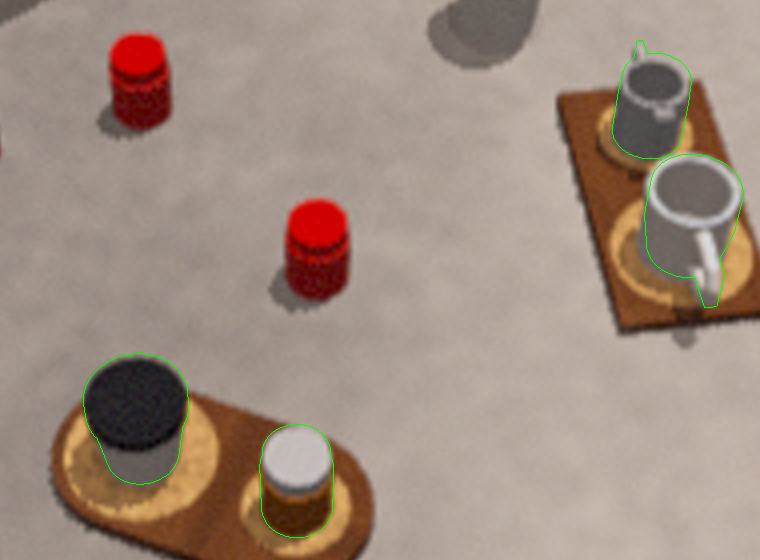

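View pics/ov_top.png

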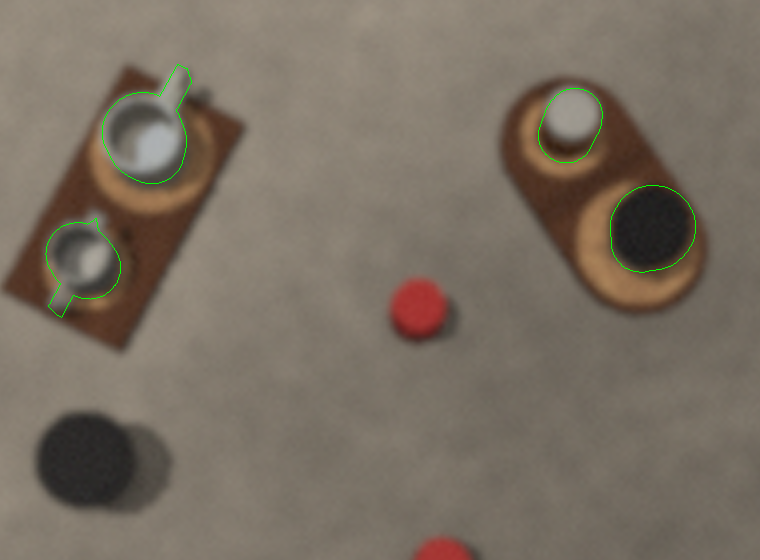

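```bash
python3 - <<'E'
from h import *
import h,pickle
M=pickle.load(open("M2.pkl","rb"))
targ={"mug":(.6454,.1679,243.5),"jug":(.5559,.2126,63.5),"small_cup":(.5794,-.202,0),"small_jar":(.6624,-.1463,0)}
for t,p in targ.items():
    for cams in(["scene","top"],["scene"],["top"]):
        big={n:cv2.resize(M[t][n].astype(np.uint8)*255,None,fx=S,fy=S)>127 for n in cams}
        def cost(q):
            c=0
            for n,m in big.items():
                r=render(n,t,(q[0],q[1],.010,np.radians(p[2])))>0;c+=1-(r&m).sum()/(r|m).sum()
            return c
        q0=np.array(p[:2]);s=minimize(cost,q0,method="Nelder-Mead",options=dict(initial_simplex=[q0,q0+[.006,0],q0+[0,.006]],xatol=2e-4,fatol=1e-3))
        print(t,cams,(s.x-q0)*1e3,s.fun)
E
```

```text
mug ['scene', 'top'] [-2.1177  1.337 ] 0.2034865657856897
mug ['scene'] [-0.0583 -1.8384] 0.06962309975712877
mug ['top'] [-3.0234  1.8281] 0.08236895847515313
jug ['scene', 'top'] [ 1.2652 -1.0885] 0.2746004538433393
jug ['scene'] [ 1.2071 -2.758 ] 0.11581515499425943
jug ['top'] [ 2.2002 -0.0527] 0.12798703928716082
small_cup ['scene', 'top'] [-0.0884  1.8139] 0.1492105336886822
small_cup ['scene'] [-0.0735 -0.5857] 0.04657016991818752
small_cup ['top'] [0.0197 2.6097] 0.05274542429284523
small_jar ['scene', 'top'] [-0.1927  1.9791] 0.23734403151133365
small_jar ['scene'] [-0.8431  0.4072] 0.06187405679791469
small_jar ['top'] [0.2813 3.5156] 0.11549986379733046
```

All four are within about 2.5 mm of their cork centres, and the overlays match in both views. Nothing else was contacted and the arm is clear, so I'm handing in.

```bash
python3 -c "
from bench import arm
print(arm.hand_in(),arm.read_time_s())"
```

```text
the job is handed in; nothing more can be done
the job is handed in; nothing more can be done
```

Both orders are made up and handed in: mug and jug are on the square-cornered board and the smaller cup and smaller jar on the round-ended board, all upright and within about 2.5 mm of their cork centres, with nothing else touched, at about 38 s of the 106 s allowed.

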